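# Find the key to the draught-service cupboard and open it

## Robot

A 6-joint arm with a two-finger parallel gripper is mounted at the origin on the work surface. World frame = base frame: x ahead of the robot, y to its left, z up, the work surface at z = 0. Lengths are in m, angles in rad, forces in N, time in s.
With the tool pointing down it reaches from about 0.35 to 0.775 m from the base axis. Payload 7.3 kg.
Tool frame: the origin (TCP) lies at the very end of the fingers, on their centre line; the grasp point (between the pads) lies 19 mm behind it (pinch_z is the distance from the TCP to the grasp point, in m); z points along the fingers, y is the line along which they close (so a half turn about z gives the same grasp; the last joint's range is limited). The gripper opens to 92 mm and grips with 3 to 60 N. Pads are 19 mm wide; open, the fingers measure 130 mm over their backs; the gripper's body (75 mm by 190 mm) begins 47 mm behind the grasp point.
Start: joints at [-1.488, 0.342, 1.524, -0, 1.275, -0.146], TCP at [0.119, -0.511, 0.227] pointing down, gripper open.
Joint ranges: [-2.53, 2.53], [-0.77, 2.02], [0.04, 2.7], [-1, 4.14], [0.28, 2.66], [-3.11, 3.11]. Speed limits (rad/s): [2.57, 2.57, 3.14, 3.14, 3.14, 3.14].

## Interface

Orientations are given as [roll, pitch, yaw] about the fixed x, y, z axes, in that order (R = Rz(yaw) Ry(pitch) Rx(roll)).
In Python, from cell import * gives the robot as it stands.
- The arm moves only by the tool arm_command, never from a script. Its arguments are lists of equal length, an entry for each row: "fingers": the gripper command: -1 is fully open, 1 is shut, values between are in proportion; "travel": the shift along the tool's x, y, z in m, a list of three; "dr": the turn, a rotation vector about the tool's x, y, z in degrees, a list of three. In form: {"fingers": [fingers, ...], "travel": [[x, y, z], ...], "dr": [[wx, wy, wz], ...]}. A call has 1 to 8 rows; each row is the pose to reach, as a shift and turn from the pose commanded when the call began, along the tool's axes at that moment; what a row does not reach only later rows make up. A row lasts 1/12 s, in which the tool goes at most 41.7 mm and 7.16 degrees, less where a joint would pass 70% of its speed; a pose out of reach is approached as far as the arm can. A call with a gripper value outside its range is refused whole. The fingers move at their own pace and stop on an object; "squeeze" is the grip in N (left out, the last holds). Time passes only in rows, so rows that repeat a pose let the fingers close. It gives the time, the measured TCP pose, the force, the opening and the grip force at its end, in the units of the state.
- observe(): the state, without advancing time (a new reading comes with each control period).
- read_camera(name): name is "scene" or "top"; returns a dict with "color" (384x512x3 uint8, blue, green, red), "z_map" (384x512 float32, m along the optical axis (not along the pixel's ray), 0 where there is no reading), "fx", "fy", "cx", "cy" (pixels), "R" (3x3) and "t" (3): a world point X has camera coordinates R X + t. Camera axes: x right, y down, z forward; pixel columns grow to the right and rows downward; lengths in m; the calibration is good to about 2 mm. A picture is of the moment at which its call begins.
- hand_in(): hands the job in; it is judged then, once.
The state is a dict: "time": time; "qpos": joint angles; "qvel": joint speeds; "joint_efforts": joint torques, N m; "tool_pos": TCP position; "tool_rot": TCP orientation; "contact_force": force on the tool from outside, world axes, zero at the start; "torque": the same for the moment, N m; "opening": finger opening in m; "grip_force": force on a finger pad.
Only numpy, scipy, OpenCV 4.12 (cv2) and the standard library are available. Lean on these libraries where they do the work, as an engineer would, in place of code of your own. Each camera call takes 0.05 s, during which the arm holds its last target. There are 200 camera calls.

## Task

One of the two keys in the block unlocks the steel service cupboard, but nobody knows which: try them in turn in the lock on the sloped panel, pushed fully home before turning, and if the first will not turn, lay it in the grey tray and try the other. Turn the right key clockwise to its stop and leave it in the lock, then pull the bifold door by its black post until it is folded fully open and let go. No key may be left lying about, and leave everything else on the table standing where it is.

Things in the scene. Friction and masses are not known exactly. Their poses are not given: they have to be found in the camera images.
- key_1: one of two steel keys, alike but for bit notches; which one fits changes every time and only trying tells. Origin: on its axis, underside of the round collar (28 mm across, 8 high). +z to the bow (flat grip) 10 mm thick (x), 40 wide (y), from 16 to 60 mm above origin. Blade below: 56 mm long, 6 thick (x), 24 wide (y), same both ways round. 0.12 kg
- key_2: one of two steel keys, alike but for bit notches; which one fits changes every time and only trying tells. Origin: on its axis, underside of the round collar (28 mm across, 8 high). +z to the bow (flat grip) 10 mm thick (x), 40 wide (y), from 16 to 60 mm above origin. Blade below: 56 mm long, 6 thick (x), 24 wide (y), same both ways round. 0.12 kg
- rack: fixed plywood key block 60 (x) x 160 (y) x 70 mm high, origin under its centre; two upright through slots at y = -45 and +45 mm, each 10 mm (x) by 28 mm (y), in each a key (any order) resting by its collar on the block's top, so its origin is 70 mm up; its x axis lies along the block's x.
- tray: fixed open plastic tray 180 (x) x 220 (y) x 35 mm high, wall and floor 5 mm, origin under its centre; for the keys that do not fit
- cupboard: fixed steel cupboard, flat top 200 mm above the table; front faces its -x; origin on the table in the plane of the shut door's rear face. Reaches x = 0 to 240, y = -163 to 227 mm. Bifold door fills the front from y = -140 to 100 mm; the console with the sloped lock panel is at y = 105 to 227 mm.
- lock_face: fixed 120 mm panel with the lock. Origin: keyhole centre on its face, 165 mm up. +z straight out of it, 35 deg from vertical towards the cupboard's front; y level. Keyhole when locked: slot 27 (y) x 9 mm (x), outer 4 mm flared to 31 x 13. Key goes in along -z, either way round, key y along this y, until the collar meets the face (origins coincide)
- plug (a joint): turn of lock barrel, rad: 0 = locked, grows clockwise seen from outside, 1.3 = stop, unlocked (bolt clears from 1.0). Friction 0.05 N m, no spring. Any key goes fully in (push it home before turning); a wrong one jams at 0.3 to 0.4 rad (do not force; turn back to 0 to draw it out), the right one turns to the stop.
- door (a joint): bifold door's first leaf about the upright hinge at its right jamb, rad: 0 = shut, 1.25 = stop, folded open; anticlockwise from above: its free edge swings out of the front (-x), the second leaf folds behind it along the track. Leaves 120 mm wide, 12 thick, 51 to 184 mm above the table. 1 to 2 N to pull once unlocked; stays where left.
- door_handle (a point): point to hold on the upright round black handle post, 16 mm across, 162 mm above the table; post's top 187 mm, free down to a bracket 119 mm above the table. Its axis is 45 mm in front of the leaf's face and, measured along the leaf, 95 mm from the hinge; swings with the first leaf
- door_hinge (a point): point on the axis of the upright hinge at the right jamb, about which first leaf and handle swing, at the handle point's height
- glass_a: bystander, to be left alone: straight-sided drinking glass, 80 mm across, 120 mm tall, standing. Origin under its centre.
- glass_b: bystander, to be left alone: a second glass like glass_a. Origin under its centre.
- cleaner: bystander, to be left alone: white cleaning bottle, 66 mm across, 190 mm tall, standing. Origin under its centre.
- spanner: bystander, to be left alone: steel spanner 180 mm long lying flat on the cupboard top; its body x axis runs along it. Origin under its centre.
- coupling: bystander, to be left alone: brass coupling ring, 52 mm across, 30 mm high, lying flat. Origin under its centre.
- carton: bystander, to be left alone: small cardboard carton 130 (x) x 80 (y) x 70 mm high. Origin under its centre.
- tap: bystander, to be left alone: steel beer tap with black handle lying on its side, about 160 mm long along its x axis, 70 mm spout along +y, under 30 mm high. Origin under its centre.

How it is judged:
By the outcome, as a careful person would: the job done as asked, in the order asked, and still so for the second after the job is handed in, with the robot touching nothing.
It also fails if it takes over 72 s, if anything falls off the work surface, if the arm or the gripper's body presses on something with over 40 N, if the wrist force passes 120 N, or if a joint passes its speed limit or range.

## Working session

There is one attempt and no reset: what is moved stays moved. The work goes in short steps, Python scripts to look and compute and a tool call to move; the robot and the scene stay as the last step left them, time stands still between calls to the robot, and variables do not carry over. Pictures are saved under pics/ and viewed, at most 10 in all, crops included, and the job is handed in when it is done.

Besides the shell and the picture viewer there is one more tool, called after "Request:" as a command line: name --argument value ..., lists and objects as JSON in quotes. arm_command: Moves the arm, as the interface text tells. Its arguments: {"type":"object","properties":{"fingers":{"type":"array","items":{"type":"number"}},"travel":{"type":"array","items":{"type":"array","items":{"type":"number"}}},"dr":{"type":"array","items":{"type":"array","items":{"type":"number"}}},"squeeze":{"type":"number"}},"required":["fingers","travel","dr"]}

```bash
mkdir -p pics; ls; python3 - <<'E'
from cell import *
import cv2,numpy as np
for n in("scene","top"):
    c=read_camera(n); np.savez(f"pics/{n}0.npz",**c); cv2.imwrite(f"pics/{n}0.png",cv2.resize(c["color"],(800,600)))
    print(n,c["fx"],c["cx"],c["cy"],c["R"].round(3).tolist(),c["t"].round(3), (-c["R"].T@c["t"]).round(3))
print(observe())
E
```

```text
pics
scene 465.52911206535305 253.06486530346234 190.63565175460224 [[-0.782, 0.623, 0.017], [0.459, 0.595, -0.66], [-0.421, -0.508, -0.752]] [ 0.436 -0.191  1.618] [1.11  0.664 1.082]
top 452.9696398077644 257.93487852919367 189.73491014597073 [[-0.023, -1.0, -0.002], [-0.972, 0.022, -0.236], [0.236, -0.003, -0.972]] [0.039 0.606 1.19 ] [0.309 0.029 1.299]
{'time': 0.1, 'qpos': array([-1.48799154e+00,  3.42645015e-01,  1.52493284e+00, -5.79710420e-05,
        1.27537567e+00, -1.45973532e-01]), 'qvel': array([-0.00131047, -0.00239683, -0.00232094, -0.00133216, -0.00024788,
       -0.00038021]), 'joint_efforts': array([ 7.45725865e-04, -4.32007456e+01, -2.44693512e+01,  7.18962145e-02,
        5.26464335e-02, -4.60534523e-05]), 'tool_pos': array([ 0.11905106, -0.51095018,  0.22611466]), 'tool_rot': array([-3.14023819e+00, -1.43099128e-04,  2.28795134e-01]), 'contact_force': array([ 0.37593973, -0.3377849 ,  0.17496923]), 'torque': array([-0.06892689,  0.0097492 , -0.06846853]), 'grip_force': 0.0, 'opening': 0.09190119994974723}
```

View pics/scene0.png

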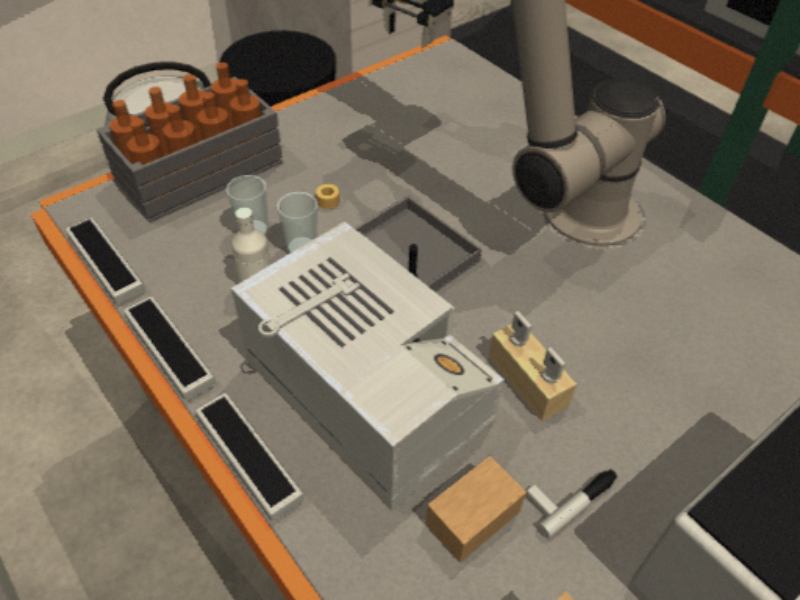

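View pics/top0.png

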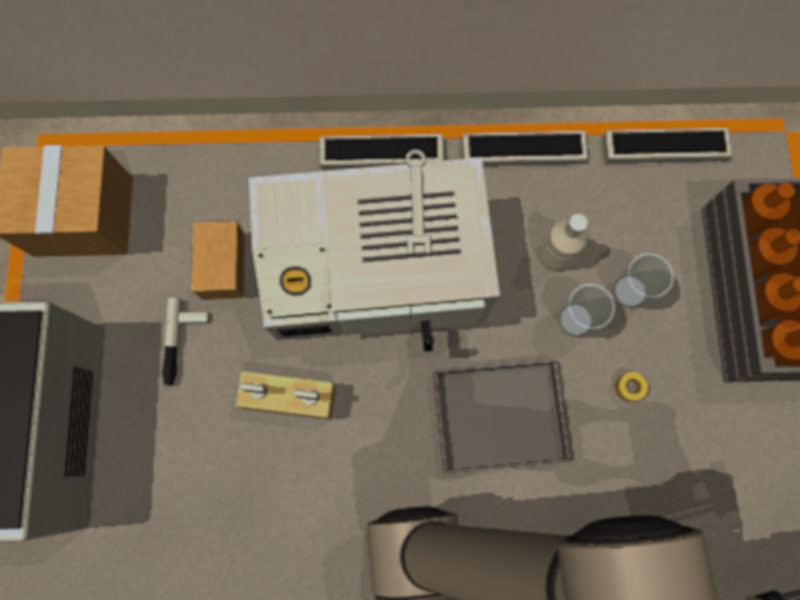

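The overview shows the rack at top-view (285,395), the lock at (295,281), the handle post at (427,335) and the tray at (502,416). The spanner lies on the cupboard top. Next I'll measure these.

```bash
cat > h.py <<'E'
import numpy as np,cv2
def cloud(c):
    z=c["z_map"];v,u=np.indices(z.shape);f=c["fx"],c["fy"]
    P=np.stack([(u-c["cx"])/f[0]*z,(v-c["cy"])/f[1]*z,z],-1)
    return (P-c["t"])@c["R"]
def ray(c,u,v,h):
    d=c["R"].T@np.array([(u-c["cx"])/c["fx"],(v-c["cy"])/c["fy"],1]);o=-c["R"].T@c["t"]
    return o+d*(h-o[2])/d[2]
def rect(p): 
    (c,s,a)=cv2.minAreaRect((p*1000).astype(np.float32)); return np.round(c,1),np.round(s,1),round(a,1)
def line(p):
    m=p.mean(0);w,V=np.linalg.eigh(np.cov((p-m).T));return m,V[:,-1],np.sqrt(w)
E
python3 - <<'E'
from h import *
for n in("top","scene"):
    c=np.load(f"pics/{n}0.npz");W=cloud(c);ok=c["z_map"]>0;X,Y,Z=W[...,0],W[...,1],W[...,2]
    hsv=cv2.cvtColor(c["color"],cv2.COLOR_BGR2HSV);H,S,V=[hsv[...,i].astype(int) for i in range(3)]
    print(n)
    lo=ok&(X>.3)&(X<.9)&(Y>-.4)&(Y<.5)
    # cupboard top
    m=(lo&(abs(Z-.2)<.006)).astype(np.uint8)
    k,l,st,ce=cv2.connectedComponentsWithStats(m);i=1+st[1:,4].argmax();q=W[l==i];print("cup top",rect(q[:,:2]),np.median(q[:,2]),st[i,4])
    # rack top
    m=(lo&(abs(Z-.07)<.006)&(H>12)&(H<35)&(S>70)&(X<.55)).astype(np.uint8)
    k,l,st,ce=cv2.connectedComponentsWithStats(m);i=1+st[1:,4].argmax();q=W[l==i];r=rect(q[:,:2]);print("rack",r,np.median(q[:,2]))
    rc=r[0]/1000
    near=lo&(np.hypot(X-rc[0],Y-rc[1])<.09)&(Z>.095)&(Z<.14)
    k,l,st,ce=cv2.connectedComponentsWithStats(near.astype(np.uint8))
    for i in range(1,k):
        if st[i,4]>6: q=W[l==i];a=line(q[:,:2]);print(" key",st[i,4],a[0].round(4),np.degrees(np.arctan2(a[1][1],a[1][0])).round(1),a[2].round(4),q[:,2].min().round(3),q[:,2].max().round(3))
    # keyhole
    m=((H>8)&(H<28)&(S>150)&lo&(Z>.14)&(Z<.19)).astype(np.uint8)
    k,l,st,ce=cv2.connectedComponentsWithStats(m)
    for i in range(1,k):
        if st[i,4]>20:
            cn=cv2.findContours((l==i).astype(np.uint8),cv2.RETR_EXTERNAL,cv2.CHAIN_APPROX_NONE)[0][0];u=cv2.fitEllipse(cn)[0]
            print(" lock",st[i,4],np.round(u,1),ray(c,*u,.165).round(4),np.median(W[l==i],0).round(4))
    # post
    m=((V<60)&lo&(Z>.13)&(Z<.2)&(X<.6)).astype(np.uint8)
    k,l,st,ce=cv2.connectedComponentsWithStats(m)
    for i in range(1,k):
        if st[i,4]>5: q=W[l==i];print(" post",st[i,4],ce[i].round(1),q.mean(0).round(4),q.min(0).round(3),q.max(0).round(3), q[q[:,2]>.18].mean(0).round(4))
    m=(lo&(abs(Z-.035)<.006)&(X<.5)&(Y<0)&(Y>-.35)).astype(np.uint8)
    k,l,st,ce=cv2.connectedComponentsWithStats(m);i=1+st[1:,4].argmax();q=W[l==i];print("tray",rect(q[:,:2]))
c=np.load("pics/top0.npz");s=np.load("pics/scene0.npz")
a=cv2.resize(c["color"][165:275,140:290],(800,587),interpolation=cv2.INTER_CUBIC);cv2.imwrite("pics/topc.png",a)
a=cv2.resize(s["color"][190:280,250:370],(800,600),interpolation=cv2.INTER_CUBIC);cv2.imwrite("pics/scenec.png",a)
E
```

```text
top
cup top (array([681.2,  76.4]), array([243.1, 391.2]), 4.1) 0.2013887311387434 11201
rack (array([440.1, 236.7]), array([161.3,  60.2]), 81.6) 0.07116629496965142
 key 82 [0.4451 0.2784] 81.2 [0.0031 0.0124] 0.097 0.137
 key 82 [0.4323 0.1908] 81.5 [0.0032 0.0121] 0.095 0.138
 lock 156 [188.4 179.2] [0.6169 0.2047 0.165 ] [0.6161 0.2046 0.1632]
 post 52 [273.5 218.5] [ 0.5068 -0.0123  0.175 ] [ 0.501 -0.02   0.132] [ 0.517 -0.006  0.195] [ 0.5091 -0.0125  0.188 ]
tray (array([ 398.6, -141.2]), array([180.2, 220.5]), 4.0)
scene
cup top (array([689.5,  74.7]), array([263.1, 392.6]), 4.1) 0.20170809684345511 10130
rack (array([440.7, 234.7]), array([163.7,  63.6]), 80.9) 0.07138160385509723
 key 145 [0.4372 0.1923] 82.5 [0.0028 0.0122] 0.095 0.135
 key 160 [0.45   0.2809] 83.5 [0.0028 0.012 ] 0.095 0.135
 lock 52 [287.2 232.9] [0.6158 0.2019 0.165 ] [0.6142 0.2019 0.1621]
 post 86 [264.  164.7] [ 0.5139 -0.0114  0.1655] [ 0.504 -0.021  0.131] [ 0.52  -0.005  0.192] [ 0.5124 -0.0136  0.187 ]
tray (array([ 384.7, -144. ]), array([156.2, 227.8]), 3.7)
```

View pics/topc.png

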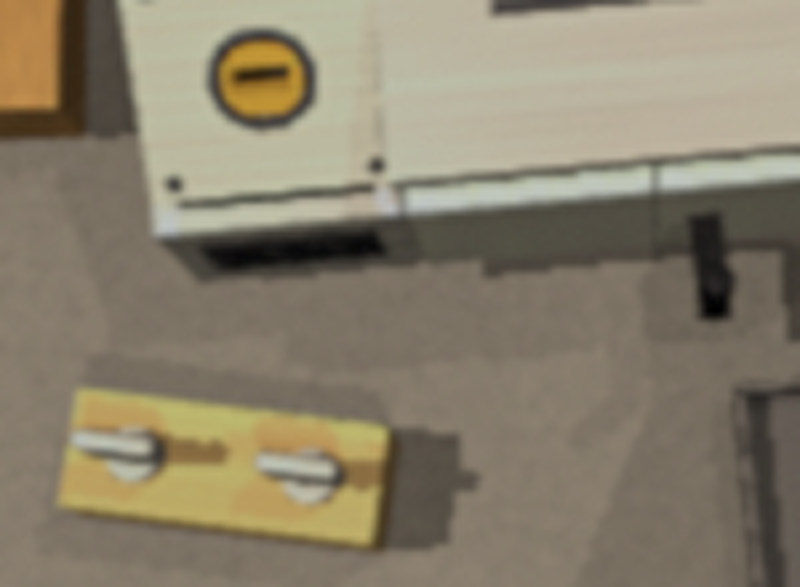

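View pics/scenec.png

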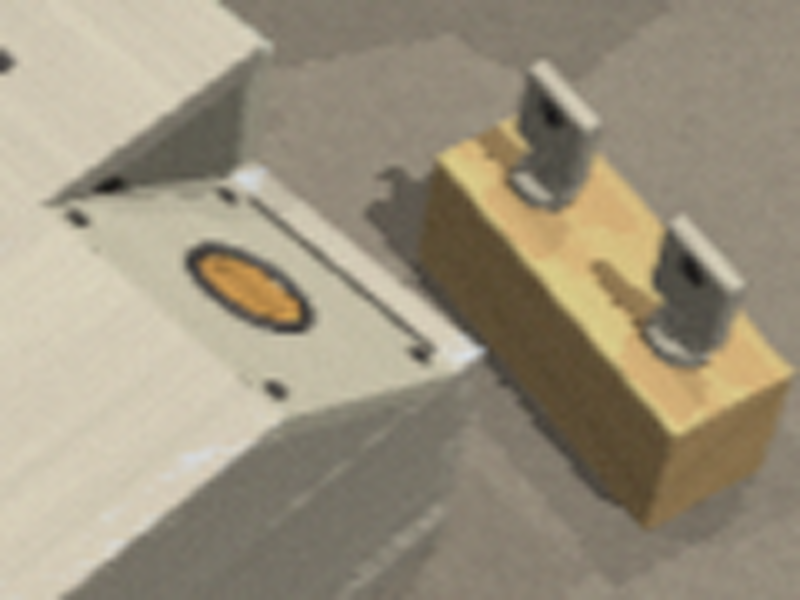

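The crops show both keys upright in the rack with bows along the block, the slot in the yellow barrel at crop (262,75) along the cupboard's y, and the post top at crop (714,300). Both views agree to about 2 mm.

```bash
cat >> h.py <<'E'
from scipy.spatial.transform import Rotation as Ro
from cell import *
def down(yaw,tilt=0):  # degrees; tilt leans tool z forward about its own y-perp
    return Ro.from_euler('z',yaw,degrees=True)*Ro.from_euler('x',180,degrees=True)
CUP=Ro.from_euler('z',4.1,degrees=True)
def lockR():
    z=CUP.apply([np.sin(np.radians(35)),0,-np.cos(np.radians(35))]);x=CUP.apply([0,1,0]);return Ro.from_matrix(np.stack([x,np.cross(z,x),z],1))
N=-lockR().as_matrix()[:,2]
def st():
    s=observe();return np.array(s["tool_pos"]),Ro.from_euler('xyz',s["tool_rot"])
def chain(*wps,start=None):
    p,R=start or st()
    for q,Rt in wps:
        q=np.array(q);t=R.inv().apply(q-p);d=(R.inv()*Rt).as_rotvec(degrees=True)
        print("travel",t.round(4).tolist(),"dr",d.round(1).tolist(),"rows",round(max(np.linalg.norm(t)/.0417,np.linalg.norm(d)/7.16),1));p,R=q,Rt
E
python3 - <<'E'
from h import *
k=[.434,.1915]
chain(([.38,-.15,.3],down(45)),([*k,.22],down(81.7)),([*k,.091],down(81.7)))
print(lockR().as_euler('xyz',degrees=True),N)
E
```

```text
travel [0.336, -0.2925, -0.0734] dr [-0.1, -0.0, -31.9] rows 10.8
travel [0.2797, -0.2033, 0.08] dr [-0.0, 0.0, -36.7] rows 8.5
travel [0.0, -0.0, 0.129] dr [0.0, 0.0, 0.0] rows 3.1
[145.    0.   94.1] [-0.57210853 -0.04100925  0.81915204]
```

Request:
arm_command --fingers '[-1,-1,-1,-1,-1,-1,-1,-1]' --travel '[[0.336,-0.2925,-0.0734],[0.336,-0.2925,-0.0734],[0.336,-0.2925,-0.0734],[0.336,-0.2925,-0.0734],[0.336,-0.2925,-0.0734],[0.336,-0.2925,-0.0734],[0.336,-0.2925,-0.0734],[0.336,-0.2925,-0.0734]]' --dr '[[0,0,-32],[0,0,-32],[0,0,-32],[0,0,-32],[0,0,-32],[0,0,-32],[0,0,-32],[0,0,-32]]'

```text
time: 0.77
tool_pos: [0.3122, -0.2428, 0.2811]
tool_rot: [-3.141, 0.0, 0.787]
contact_force: [-0.4, -0.9, 0.1]
opening: 0.0921
grip_force: 0.0
```

```bash
python3 - <<'E'
from h import *
k=[.434,.1915]
print(st()[0],observe()["qpos"])
chain(([*k,.24],down(81.7)),([*k,.091],down(81.7)))
E
```

```text
[ 0.31221282 -0.24278039  0.2811237 ] [-8.55315771e-01  5.55451379e-02  1.73773748e+00 -2.49315053e-05
  1.34841955e+00 -7.13455044e-02]
travel [0.3935, -0.2204, 0.0411] dr [-0.0, -0.0, -36.6] rows 10.9
travel [0.0, -0.0, 0.149] dr [0.0, 0.0, 0.0] rows 3.6
```

Request:
arm_command --fingers '[-1,-1,-1,-1,-1,-1,-1,-1]' --travel '[[0.3935,-0.2204,0.0411],[0.3935,-0.2204,0.0411],[0.3935,-0.2204,0.0411],[0.3935,-0.2204,0.0411],[0.3935,-0.2204,0.0411],[0.3935,-0.2204,0.0411],[0.3935,-0.2204,0.0411],[0.3935,-0.2204,0.0411]]' --dr '[[0,0,-36.6],[0,0,-36.6],[0,0,-36.6],[0,0,-36.6],[0,0,-36.6],[0,0,-36.6],[0,0,-36.6],[0,0,-36.6]]'

```text
time: 1.43
tool_pos: [0.401, 0.0771, 0.2504]
tool_rot: [3.141, 0.0, 1.426]
contact_force: [0.0, -0.4, 0.3]
opening: 0.092
grip_force: 0.0
```

```bash
python3 - <<'E'
from h import *
k=[.434,.1915]
chain(([*k,.24],down(81.7)),([*k,.17],down(81.7)))
E
```

```text
travel [0.1179, 0.0162, 0.0104] dr [0.0, 0.0, 0.0] rows 2.9
travel [0.0, -0.0, 0.07] dr [0.0, 0.0, 0.0] rows 1.7
```

Request:
arm_command --fingers '[-1,-1,-1,-1,-1,-1,-1]' --travel '[[0.1179,0.0162,0.0104],[0.1179,0.0162,0.0104],[0.1179,0.0162,0.0104],[0.1179,0.0162,0.07],[0.1179,0.0162,0.07],[0.1179,0.0162,0.07],[0.1179,0.0162,0.07]]' --dr '[[0,0,0],[0,0,0],[0,0,0],[0,0,0],[0,0,0],[0,0,0],[0,0,0]]'

```text
time: 2.02
tool_pos: [0.4337, 0.1892, 0.1801]
tool_rot: [-3.139, 0.001, 1.426]
contact_force: [0.7, -0.6, 0.4]
opening: 0.0919
grip_force: 0.0
```

```bash
python3 - <<'E'
from h import *
k=[.434,.1915]
print(observe()["qvel"].round(3))
chain(([*k,.091],down(81.7)))
E
```

```text
[-0.013 -0.038 -0.044  0.002  0.008  0.001]
travel [0.0024, 0.0002, 0.0891] dr [-0.1, 0.1, 0.0] rows 2.1
```

Request:
arm_command --fingers '[-1,-1,-1,-1,-1,1,1,1]' --travel '[[0.0024,0.0002,0.03],[0.0024,0.0002,0.06],[0.0024,0.0002,0.089],[0.0024,0.0002,0.089],[0.0024,0.0002,0.089],[0.0024,0.0002,0.089],[0.0024,0.0002,0.089],[0.0024,0.0002,0.089]]' --dr '[[0,0,0],[0,0,0],[0,0,0],[0,0,0],[0,0,0],[0,0,0],[0,0,0],[0,0,0]]' --squeeze 40

```text
time: 2.68
tool_pos: [0.4361, 0.1918, 0.0936]
tool_rot: [3.138, -0.001, 1.426]
contact_force: [0.3, -0.3, 0.7]
opening: 0.0759
grip_force: 0.0
```

Request:
arm_command --fingers '[1,1,1,1,1]' --travel '[[0,0,0],[0,0,0],[0,0,0],[0,0,0],[0,0,0]]' --dr '[[0,0,0],[0,0,0],[0,0,0],[0,0,0],[0,0,0]]'

```text
time: 3.1
tool_pos: [0.4348, 0.1916, 0.0917]
tool_rot: [3.142, 0.0, 1.426]
contact_force: [-0.1, -0.0, 0.1]
opening: 0.0433
grip_force: 0.0
```

```bash
python3 - <<'E'
from h import *
L=np.array([.6163,.2033,.165])
print(st()[0],observe()["opening"],observe()["grip_force"],observe()["contact_force"])
p=L+N*(.021+.085)
p0,R0=st()
chain((p0+[0,0,.16],R0),(p,lockR()),(L+N*(.021+.06),lockR()))
E
```

```text
[0.43475372 0.19162428 0.09166687] 0.043302411828646144 0.0 [-0.09094179 -0.02326879  0.1077199 ]
travel [-0.0, 0.0, -0.16] dr [0.0, 0.0, 0.0] rows 3.8
travel [0.0247, 0.1186, -0.0002] dr [-34.9, 3.8, -12.0] rows 5.2
travel [0.0, 0.0, 0.025] dr [0.0, 0.0, 0.0] rows 0.6
```

Request:
arm_command --fingers '[1,1,1,1,1,1,1,1]' --travel '[[0,0,0],[0,0,0],[0,0,0],[0,0,0],[0,0,0],[0,0,0],[0,0,0],[0,0,0]]' --dr '[[0,0,0],[0,0,0],[0,0,0],[0,0,0],[0,0,0],[0,0,0],[0,0,0],[0,0,0]]'

```text
time: 3.77
tool_pos: [0.4347, 0.1916, 0.0915]
tool_rot: [-3.141, 0.0, 1.426]
contact_force: [0.0, -0.5, -1.8]
opening: 0.0096
grip_force: 40.0
```

Request:
arm_command --fingers '[1,1,1,1,1,1]' --travel '[[0,0,-0.03],[0,0,-0.06],[0,0,-0.16],[0,0,-0.16],[0,0,-0.16],[0,0,-0.16]]' --dr '[[0,0,0],[0,0,0],[0,0,0],[0,0,0],[0,0,0],[0,0,0]]'

```text
time: 4.27
tool_pos: [0.4368, 0.1922, 0.2562]
tool_rot: [3.133, -0.004, 1.426]
contact_force: [0.3, -0.9, -1.1]
opening: 0.0097
grip_force: 40.0
```

```bash
python3 - <<'E'
from h import *
L=np.array([.6163,.2033,.165])
chain((L+N*(.0215+.085),lockR()))
E
```

```text
travel [0.0237, 0.1163, 0.0051] dr [-34.3, 3.6, -12.0] rows 5.1
```

Request:
arm_command --fingers '[1,1,1,1,1,1,1,1]' --travel '[[0.0237,0.1163,0.0051],[0.0237,0.1163,0.0051],[0.0237,0.1163,0.0051],[0.0237,0.1163,0.0051],[0.0237,0.1163,0.0051],[0.0237,0.1163,0.0051],[0.0237,0.1163,0.0051],[0.0237,0.1163,0.0051]]' --dr '[[-34.3,3.6,-12],[-34.3,3.6,-12],[-34.3,3.6,-12],[-34.3,3.6,-12],[-34.3,3.6,-12],[-34.3,3.6,-12],[-34.3,3.6,-12],[-34.3,3.6,-12]]'

```text
time: 4.93
tool_pos: [0.554, 0.1983, 0.247]
tool_rot: [2.543, 0.002, 1.64]
contact_force: [1.0, -0.2, -0.6]
opening: 0.0099
grip_force: 40.0
```

```bash
cat > look.py <<'E'
from h import *
import sys
n,tag,u0,u1,v0,v1=sys.argv[1],sys.argv[2],*map(int,sys.argv[3:])
c=read_camera(n);np.savez(f"pics/{tag}.npz",**c);k=min(800/(u1-u0),600/(v1-v0))
cv2.imwrite(f"pics/{tag}.png",cv2.resize(c["color"][v0:v1,u0:u1],None,fx=k,fy=k,interpolation=cv2.INTER_CUBIC))
E
python3 look.py scene s1 250 350 165 240
python3 - <<'E'
from h import *
L=np.array([.6163,.2033,.165])
print(observe()["qvel"].round(3),observe()["qpos"].round(2))
chain((L+N*(.0215+.06),lockR()))
E
```

```text
[-0.002  0.002 -0.012 -0.005 -0.014  0.003] [ 0.28  0.18  1.85 -0.23  0.53  0.38]
travel [0.0004, 0.0034, 0.0216] dr [-0.6, 0.1, -0.1] rows 0.5
```

View pics/s1.png

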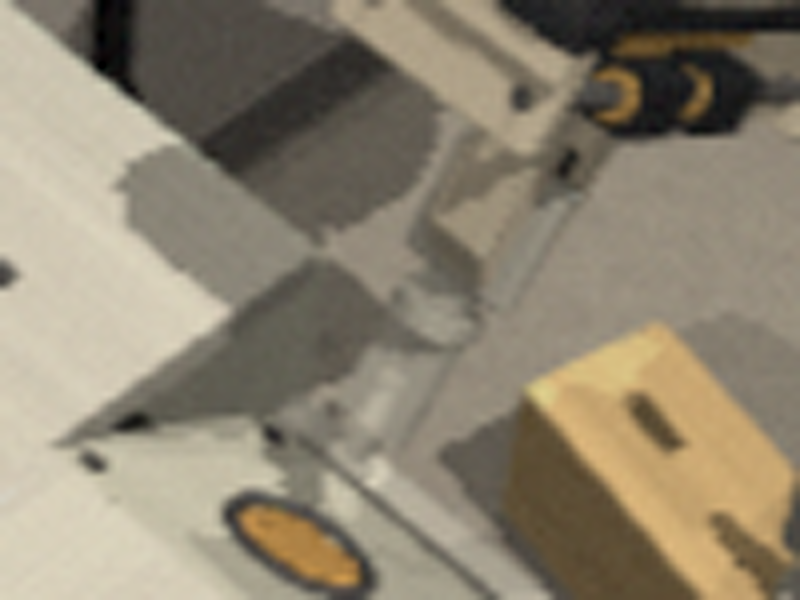

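The key is held straight; its tip is at crop (390,430), above the keyhole at (300,540). Next I approach the lock.

Request:
arm_command --fingers '[1,1,1,1,1]' --travel '[[0.0004,0.0034,0.0216],[0.0004,0.0034,0.0216],[0.0004,0.0034,0.0216],[0.0004,0.0034,0.0216],[0.0004,0.0034,0.0216]]' --dr '[[-0.6,0.1,-0.1],[-0.6,0.1,-0.1],[-0.6,0.1,-0.1],[-0.6,0.1,-0.1],[-0.6,0.1,-0.1]]'

```text
time: 5.4
tool_pos: [0.5687, 0.1998, 0.2315]
tool_rot: [2.53, 0.001, 1.643]
contact_force: [-0.2, 0.3, -1.2]
opening: 0.0095
grip_force: 40.0
```

```bash
python3 - <<'E'
from h import *
L=np.array([.6163,.2033,.165])
s=observe();print(s["contact_force"],s["torque"])
chain((L+N*(.0215+.045),lockR()),(L+N*.0215,lockR()))
E
```

```text
[-0.22937694  0.31645105 -1.23491833] [-0.10435647  0.36604551 -0.00141181]
travel [0.0001, 0.001, 0.0154] dr [0.1, 0.0, 0.1] rows 0.4
travel [0.0, 0.0, 0.045] dr [0.0, 0.0, 0.0] rows 1.1
```

Insert slowly, watching the force.

Request:
arm_command --fingers '[1,1,1,1,1]' --travel '[[0,0.001,0.003],[0,0.001,0.006],[0,0.001,0.01],[0,0.001,0.014],[0,0.001,0.014]]' --dr '[[0,0,0],[0,0,0],[0,0,0],[0,0,0],[0,0,0]]'

```text
time: 5.82
tool_pos: [0.5771, 0.2002, 0.2188]
tool_rot: [2.532, 0.002, 1.644]
contact_force: [0.1, -1.4, -1.4]
opening: 0.0099
grip_force: 40.0
```

```bash
cat > f.py <<'E'
from h import *
L=np.array([.6163,.2033,.165])
s=observe();p,R=st();M=R.inv()
print("tool F",M.apply(s["contact_force"]).round(1),"T",M.apply(s["torque"]).round(2),"key origin rel lock (lock y, slope, depth-out)",lockR().inv().apply(p-L).round(4)*[1,1,-1]-[0,0,.0215], "rot",(lockR().inv()*R).as_rotvec(degrees=True).round(1),s["grip_force"],s["opening"])
E
python3 f.py
```

```text
tool F [-1.4 -0.8  1.2] T [ 0.36 -0.01 -0.02] key origin rel lock (lock y, slope, depth-out) [-0.0003 -0.0014  0.0451] rot [ 0.1 -0.  -0.1] 39.999715089797974 0.009862226247627486
```

Request:
arm_command --fingers '[1,1,1,1,1,1,1]' --travel '[[0,0,0.008],[0,0,0.016],[0,0,0.024],[0,0,0.032],[0,0,0.038],[0,0,0.042],[0,0,0.042]]' --dr '[[0,0,0],[0,0,0],[0,0,0],[0,0,0],[0,0,0],[0,0,0],[0,0,0]]'

```text
time: 6.4
tool_pos: [0.6013, 0.2022, 0.1842]
tool_rot: [2.531, 0.002, 1.644]
contact_force: [0.9, 2.7, -3.2]
opening: 0.0095
grip_force: 40.0
```

```bash
python3 f.py
```

```text
tool F [ 2.7 -0.9  3.3] T [ 0.38  0.54 -0.01] key origin rel lock (lock y, slope, depth-out) [-0.     -0.0013  0.0028] rot [ 0.  -0.  -0.1] 39.99935030937195 0.0094575135503859
```

Request:
arm_command --fingers '[1,1,1,1]' --travel '[[0,0,0.002],[0,0,0.004],[0,0,0.006],[0,0,0.006]]' --dr '[[0,0,0],[0,0,0],[0,0,0],[0,0,0]]'

```text
time: 6.73
tool_pos: [0.6036, 0.2024, 0.182]
tool_rot: [2.53, 0.002, 1.644]
contact_force: [-14.4, -1.0, 12.3]
opening: 0.01
grip_force: 40.0
```

```bash
python3 f.py
```

```text
tool F [  0.   -4.7 -18.4] T [ 1.16  0.15 -0.02] key origin rel lock (lock y, slope, depth-out) [ 0.     -0.0006 -0.0003] rot [-0.1 -0.  -0.1] 40.00634729862213 0.009987003038278909
```

Request:
arm_command --fingers '[1,1,1,1,1,1,1]' --travel '[[0,0,-0.001],[0,0,-0.001],[0,0,-0.001],[0,0,-0.001],[0,0,-0.001],[0,0,-0.001],[0,0,-0.001]]' --dr '[[0,0,4],[0,0,8],[0,0,12],[0,0,16],[0,0,19],[0,0,22],[0,0,22]]'

```text
time: 7.32
tool_pos: [0.6045, 0.2024, 0.1828]
tool_rot: [2.563, -0.217, 1.324]
contact_force: [-4.2, 1.4, 5.5]
opening: 0.0099
grip_force: 40.0
```

```bash
python3 f.py
```

```text
tool F [ 1.5 -0.8 -6.8] T [ 0.36  0.09 -0.03] key origin rel lock (lock y, slope, depth-out) [-0.      0.0005 -0.0002] rot [-0.2  0.  22. ] 40.00232756137848 0.009873839380808254
```

Request:
arm_command --fingers '[1,1,1]' --travel '[[0,0,0],[0,0,0],[0,0,0]]' --dr '[[0,0,2],[0,0,5],[0,0,5]]'

```text
time: 7.57
tool_pos: [0.6046, 0.2024, 0.1828]
tool_rot: [2.581, -0.264, 1.249]
contact_force: [-3.5, 0.3, 5.6]
opening: 0.0094
grip_force: 40.0
```

```bash
python3 f.py
```

```text
tool F [ 0.7  0.1 -6.5] T [0.3  0.11 0.01] key origin rel lock (lock y, slope, depth-out) [-0.0001  0.0006 -0.0002] rot [-0.2  0.  26.9] 40.00208079814911 0.009351845466519489
```

Past the jam range with no torque, so this looks like the right key. I'll keep turning to the stop.

Request:
arm_command --fingers '[1,1,1,1,1,1,1,1]' --travel '[[0,0,0],[0,0,0],[0,0,0],[0,0,0],[0,0,0],[0,0,0],[0,0,0],[0,0,0]]' --dr '[[0,0,6],[0,0,13],[0,0,20],[0,0,27],[0,0,34],[0,0,40],[0,0,45],[0,0,45]]'

```text
time: 8.23
tool_pos: [0.6048, 0.2019, 0.183]
tool_rot: [2.927, -0.58, 0.448]
contact_force: [-3.2, -0.9, 6.1]
opening: 0.0098
grip_force: 40.0
```

```bash
python3 f.py
```

```text
tool F [ 0.6  0.9 -6.8] T [-0.15 -0.26  0.03] key origin rel lock (lock y, slope, depth-out) [-0.0005  0.0009 -0.0002] rot [-0.2  0.1 72.1] 40.00263512134552 0.009849731776338824
```

Request:
arm_command --fingers '[1,1,1,1,1]' --travel '[[0,0,0],[0,0,0],[0,0,0],[0,0,0],[0,0,0]]' --dr '[[0,0,1],[0,0,2],[0,0,3],[0,0,4],[0,0,4]]'

```text
time: 8.65
tool_pos: [0.6048, 0.2019, 0.183]
tool_rot: [2.97, -0.593, 0.371]
contact_force: [-3.7, -2.8, 6.4]
opening: 0.0098
grip_force: 40.0
```

```bash
python3 f.py
```

```text
tool F [-0.1  2.5 -7.5] T [-0.35 -0.22  0.01] key origin rel lock (lock y, slope, depth-out) [-6.e-04  9.e-04 -1.e-04] rot [-0.2  0.1 75.8] 40.00169813632965 0.009793062998154932
```

Request:
arm_command --fingers '[1,1,1,1,1,1]' --travel '[[0,0,0],[0,0,0],[0,0,0],[0,0,0],[0,0,0],[0,0,0]]' --dr '[[0,0,1],[0,0,2],[0,0,3],[0,0,4],[0,0,5],[0,0,5]]'

```text
time: 9.15
tool_pos: [0.6048, 0.2018, 0.183]
tool_rot: [3.029, -0.605, 0.266]
contact_force: [-4.1, -1.6, 6.3]
opening: 0.0101
grip_force: 40.0
```

```bash
python3 f.py
```

```text
tool F [ 0.   1.4 -7.6] T [-0.37 -0.22 -0.01] key origin rel lock (lock y, slope, depth-out) [-6.e-04  9.e-04 -1.e-04] rot [-0.2  0.1 80.8] 40.00173211097717 0.010069681131085022
```

Request:
arm_command --fingers '[1,1,1,1,1]' --travel '[[0,0,0],[0,0,0],[0,0,0],[0,0,0],[0,0,0]]' --dr '[[0,0,1],[0,0,2],[0,0,3],[0,0,4],[0,0,4]]'

```text
time: 9.57
tool_pos: [0.6049, 0.2017, 0.183]
tool_rot: [3.077, -0.611, 0.183]
contact_force: [-3.5, -3.2, 7.0]
opening: 0.01
grip_force: 40.0
```

```bash
python3 f.py; python3 look.py top t2 170 210 160 190
```

```text
tool F [ 0.7  3.  -7.8] T [-0.57 -0.12 -0.3 ] key origin rel lock (lock y, slope, depth-out) [-8.e-04  9.e-04 -1.e-04] rot [-0.2  0.1 84.8] 40.043458342552185 0.009975063484836778
```

About −0.3 N m at the stop, after the slack was taken up. Next I release and back out along the key axis.

Request:
arm_command --fingers '[1,1,0.2,0.2,0.2,0.2,0.2,0.2]' --travel '[[0,0,0],[0,0,0],[0,0,0],[0,0,0],[0,0,0],[0,0,0],[0,0,0],[0,0,0]]' --dr '[[0,0,-1],[0,0,-1],[0,0,-1],[0,0,-1],[0,0,-1],[0,0,-1],[0,0,-1],[0,0,-1]]'

```text
time: 10.28
tool_pos: [0.6039, 0.2023, 0.181]
tool_rot: [3.066, -0.607, 0.202]
contact_force: [-0.2, -0.1, -0.5]
opening: 0.0365
grip_force: 0.0
```

Request:
arm_command --fingers '[0.2,0.2,0.2,0.2,-1,-1]' --travel '[[0,0,-0.02],[0,0,-0.04],[0,0,-0.07],[0,0,-0.1],[0,0,-0.1],[0,0,-0.1]]' --dr '[[0,0,0],[0,0,0],[0,0,0],[0,0,0],[0,0,0],[0,0,0]]'

```text
time: 10.78
tool_pos: [0.5469, 0.1985, 0.2651]
tool_rot: [3.067, -0.611, 0.202]
contact_force: [0.2, -0.0, 0.1]
opening: 0.0457
grip_force: 0.0
```

```bash
python3 f.py; python3 - <<'E'
from h import *
chain(([.5105,-.0135,.26],down(4.1)))
print(observe()["qpos"].round(2))
E
```

```text
tool F [0.2 0.  0. ] T [ 0.03 -0.31  0.03] key origin rel lock (lock y, slope, depth-out) [0.0002 0.0004 0.1004] rot [-0.2  0.2 83.9] 0.0 0.045686446900329525
travel [-0.067, 0.2029, -0.0257] dr [1.9, -35.2, 5.9] rows 5.2
[ 0.28  0.15  1.85 -0.23  0.55  1.83]
```

Request:
arm_command --fingers '[-1,-1,-1,-1,-1,-1,-1,-1]' --travel '[[-0.067,0.2029,-0.0257],[-0.067,0.2029,-0.0257],[-0.067,0.2029,-0.0257],[-0.067,0.2029,-0.0257],[-0.067,0.2029,-0.0257],[-0.067,0.2029,-0.0257],[-0.067,0.2029,-0.0257],[-0.067,0.2029,-0.0257]]' --dr '[[1.9,-35.2,5.9],[1.9,-35.2,5.9],[1.9,-35.2,5.9],[1.9,-35.2,5.9],[1.9,-35.2,5.9],[1.9,-35.2,5.9],[1.9,-35.2,5.9],[1.9,-35.2,5.9]]'

```text
time: 11.45
tool_pos: [0.5102, -0.0139, 0.2568]
tool_rot: [-3.141, 0.005, 0.07]
contact_force: [0.3, -0.3, -0.9]
opening: 0.0912
grip_force: 0.0
```

```bash
python3 look.py scene s3 240 340 165 240;python3 - <<'E'
from h import *
chain(([.5105,-.0135,.145],down(4.1)))
E
```

```text
travel [0.001, 0.0006, 0.1124] dr [-0.0, 0.2, 0.0] rows 2.7
```

View pics/s3.png

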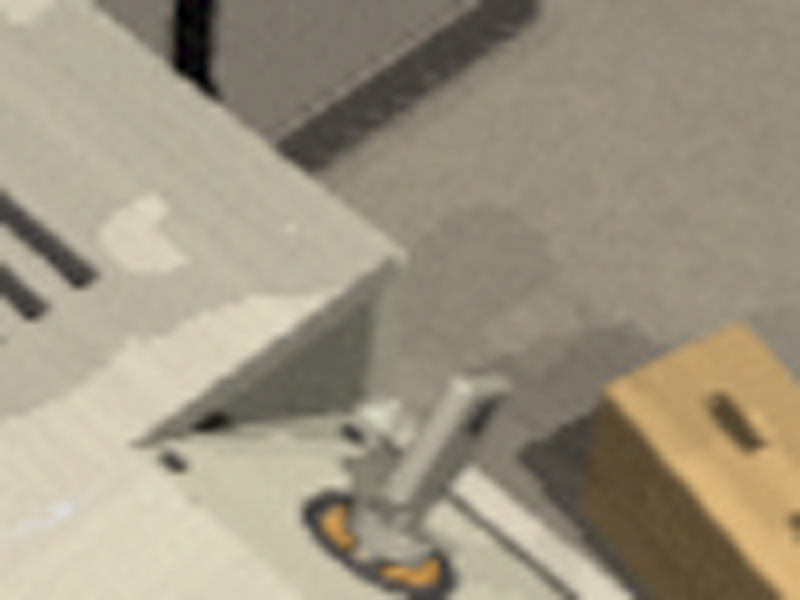

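The key sits home in the lock and turned (crop (400,530)). I'll descend on the post and close lightly.

Request:
arm_command --fingers '[-1,-1,-1,-1,-1,-1,1,1]' --travel '[[0.001,0.0006,0.02],[0.001,0.0006,0.045],[0.001,0.0006,0.07],[0.001,0.0006,0.095],[0.001,0.0006,0.112],[0.001,0.0006,0.112],[0.001,0.0006,0.112],[0.001,0.0006,0.112]]' --dr '[[0,0,0],[0,0,0],[0,0,0],[0,0,0],[0,0,0],[0,0,0],[0,0,0],[0,0,0]]' --squeeze 15

```text
time: 12.17
tool_pos: [0.5114, -0.0135, 0.1478]
tool_rot: [3.141, 0.001, 0.074]
contact_force: [-0.0, 0.0, 0.4]
opening: 0.0825
grip_force: 0.0
```

Request:
arm_command --fingers '[1,1,1,1,1,1,1,1]' --travel '[[0,0,0],[0,0,0],[0,0,0],[0,0,0],[0,0,0],[0,0,0],[0,0,0],[0,0,0]]' --dr '[[0,0,0],[0,0,0],[0,0,0],[0,0,0],[0,0,0],[0,0,0],[0,0,0],[0,0,0]]'

```text
time: 12.83
tool_pos: [0.5108, -0.0145, 0.1464]
tool_rot: [3.141, 0.004, 0.072]
contact_force: [0.4, -0.3, 0.0]
opening: 0.0291
grip_force: 0.0
```

Request:
arm_command --fingers '[1,1,1,1]' --travel '[[0,0,0],[0,0,0],[0,0,0],[0,0,0]]' --dr '[[0,0,0],[0,0,0],[0,0,0],[0,0,0]]'

```text
time: 13.17
tool_pos: [0.5109, -0.0154, 0.1464]
tool_rot: [3.14, 0.004, 0.072]
contact_force: [0.3, -4.9, -0.2]
opening: 0.0157
grip_force: 15.0
```

```bash
cat > arc.py <<'E'
from h import *
import sys
# hinge world from cupboard frame; post angle steps given in degrees (from measured TCP), about hinge
hx=float(sys.argv[1]);O=np.array([.5638,.0355,0]);H=O+CUP.apply([hx,-.140,0])
p,R=st();s=observe();print("p",p.round(4),"F",s["contact_force"].round(1),s["grip_force"],s["opening"],"r",np.linalg.norm((p-H)[:2]).round(4),"door deg",(np.degrees(np.arctan2(*(p-H)[1::-1]))%360-4.1-np.degrees(np.arctan2(.095,-.057-hx))).round(1))
for a in map(float,sys.argv[2:]):
    A=Ro.from_euler('z',a,degrees=True);d=p-H;d[2]=0;q=H+A.apply(d);q[2]=p[2]
    print(a,R.inv().apply(q-p).round(4).tolist())
E
python3 arc.py -.006 4 8 12 16 20
```

```text
p [ 0.5109 -0.0154  0.1464] F [ 0.3 -4.9 -0.2] 15.001038014888763 0.01568737921965442 r 0.1058 door deg 0.2
4.0 [-0.0064, 0.0037, 0.0]
8.0 [-0.0125, 0.0079, 0.0001]
12.0 [-0.0182, 0.0125, 0.0001]
16.0 [-0.0237, 0.0175, 0.0001]
20.0 [-0.0288, 0.0229, 0.0001]
```

Request:
arm_command --fingers '[1,1,1,1,1,1,1]' --travel '[[-0.0032,0.0018,0],[-0.0064,0.0037,0],[-0.0125,0.0079,0],[-0.0182,0.0125,0],[-0.0237,0.0175,0],[-0.0288,0.0229,0],[-0.0288,0.0229,0]]' --dr '[[0,0,-2],[0,0,-4],[0,0,-8],[0,0,-12],[0,0,-16],[0,0,-20],[0,0,-20]]'

```text
time: 13.75
tool_pos: [0.4843, -0.041, 0.1464]
tool_rot: [3.14, 0.002, 0.424]
contact_force: [4.9, -4.1, -6.0]
opening: 0.0156
grip_force: 15.0
```

```bash
python3 arc.py -.006 5 10 15 20 25 30
```

```text
p [ 0.4843 -0.041   0.1464] F [ 4.9 -4.1 -6. ] 14.997433573007584 0.015614584354898764 r 0.105 door deg 20.4
5.0 [-0.0079, 0.0047, 0.0]
10.0 [-0.0153, 0.0101, 0.0001]
15.0 [-0.0222, 0.0161, 0.0001]
20.0 [-0.0285, 0.0227, 0.0001]
25.0 [-0.0343, 0.0298, 0.0001]
30.0 [-0.0394, 0.0374, 0.0002]
```

Request:
arm_command --fingers '[1,1,1,1,1,1,1]' --travel '[[-0.0079,0.0047,0],[-0.0153,0.0101,0],[-0.0222,0.0161,0],[-0.0285,0.0227,0],[-0.0343,0.0298,0],[-0.0394,0.0374,0],[-0.0394,0.0374,0]]' --dr '[[0,0,-5],[0,0,-10],[0,0,-15],[0,0,-20],[0,0,-25],[0,0,-30],[0,0,-30]]'

```text
time: 14.33
tool_pos: [0.4638, -0.0913, 0.1465]
tool_rot: [-3.141, 0.002, 0.948]
contact_force: [4.5, -0.9, -4.8]
opening: 0.0156
grip_force: 15.0
```

```bash
python3 arc.py -.006 5 10 15 20 25;python3 look.py top t4 220 340 180 270
```

```text
p [ 0.4638 -0.0913  0.1465] F [ 4.5 -0.9 -4.8] 14.997205585241318 0.015589396485704536 r 0.1049 door deg 50.4
5.0 [-0.0079, 0.0047, 0.0]
10.0 [-0.0153, 0.0101, 0.0]
15.0 [-0.0222, 0.016, 0.0]
20.0 [-0.0285, 0.0226, 0.0001]
25.0 [-0.0343, 0.0297, 0.0001]
```

View pics/t4.png

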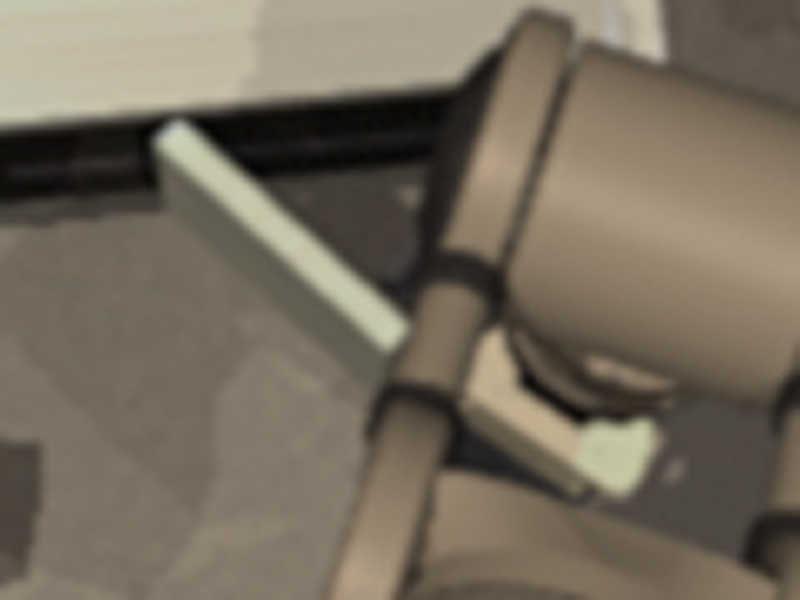

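The second leaf (crop (290,230)) is folding, so the door is following the hand. I'll continue to the stop.

Request:
arm_command --fingers '[1,1,1,1,1,1]' --travel '[[-0.0079,0.0047,0],[-0.0153,0.0101,0],[-0.0222,0.016,0],[-0.0285,0.0226,0],[-0.0313,0.026,0],[-0.0313,0.026,0]]' --dr '[[0,0,-5],[0,0,-10],[0,0,-15],[0,0,-20],[0,0,-22],[0,0,-22]]'

```text
time: 14.88
tool_pos: [0.4655, -0.1308, 0.1465]
tool_rot: [-3.137, 0.002, 1.329]
contact_force: [-1.7, -1.5, -0.6]
opening: 0.0157
grip_force: 15.0
```

```bash
python3 arc.py -.006 1 2 3 4
```

```text
p [ 0.4655 -0.1308  0.1465] F [-1.7 -1.5 -0.6] 15.001717507839203 0.015686152093698738 r 0.1057 door deg 72.1
1.0 [-0.0016, 0.0009, -0.0]
2.0 [-0.0032, 0.0018, -0.0]
3.0 [-0.0048, 0.0027, -0.0]
4.0 [-0.0064, 0.0037, -0.0]
```

Push on gently to be sure of the stop.

Request:
arm_command --fingers '[1,1,1,1,1]' --travel '[[-0.0016,0.0009,0],[-0.0032,0.0018,0],[-0.0048,0.0027,0],[-0.0064,0.0037,0],[-0.0064,0.0037,0]]' --dr '[[0,0,0],[0,0,0],[0,0,0],[0,0,0],[0,0,0]]'

```text
time: 15.3
tool_pos: [0.467, -0.1372, 0.1464]
tool_rot: [-3.136, 0.002, 1.329]
contact_force: [-5.2, 0.4, -0.3]
opening: 0.0155
grip_force: 15.0
```

```bash
python3 arc.py -.006 1 2 3 4
```

```text
p [ 0.467  -0.1372  0.1464] F [-5.2  0.4 -0.3] 15.00047653913498 0.015548635854410665 r 0.1059 door deg 75.6
1.0 [-0.0016, 0.001, -0.0]
2.0 [-0.0031, 0.002, -0.0]
3.0 [-0.0046, 0.003, -0.0]
4.0 [-0.0061, 0.0041, -0.0]
```

Request:
arm_command --fingers '[1,1,1,1,1,1]' --travel '[[-0.0016,0.001,0],[-0.0031,0.002,0],[-0.0046,0.003,0],[-0.0061,0.0041,0],[-0.0076,0.0051,0],[-0.0076,0.0051,0]]' --dr '[[0,0,0],[0,0,0],[0,0,0],[0,0,0],[0,0,0],[0,0,0]]'

```text
time: 15.8
tool_pos: [0.4665, -0.1395, 0.1456]
tool_rot: [-3.125, -0.008, 1.328]
contact_force: [-13.6, 24.5, 9.5]
opening: 0.0158
grip_force: 15.0
```

```bash
python3 arc.py -.006 1 2 3 4;python3 look.py top t5 220 340 180 270
```

```text
p [ 0.4665 -0.1395  0.1456] F [-13.6  24.5   9.5] 15.018976852297783 0.015845015449556153 r 0.1071 door deg 76.7
1.0 [-0.0016, 0.001, -0.0]
2.0 [-0.0031, 0.0021, -0.0001]
3.0 [-0.0046, 0.0032, -0.0001]
4.0 [-0.0061, 0.0043, -0.0001]
```

View pics/t5.png

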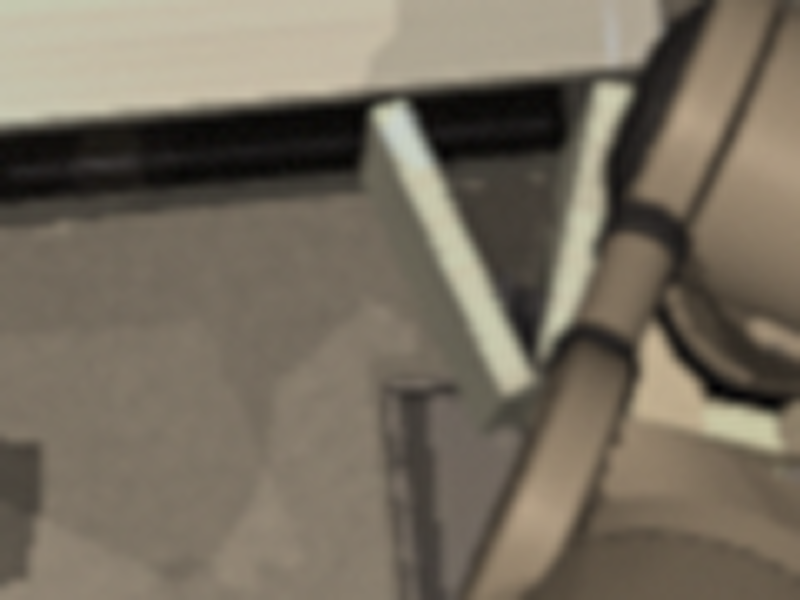

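Both leaves are folded to a narrow V (crop (470,260)) and the force rose to 28 N, so the door is at its stop. Next I ease off, release and lift.

Request:
arm_command --fingers '[1,1,0.3,0.3,0.3,0.3,0.3,0.3]' --travel '[[0.003,-0.002,0],[0.004,-0.003,0],[0.004,-0.003,0],[0.004,-0.003,0],[0.004,-0.003,0],[0.004,-0.003,0],[0.004,-0.003,0],[0.004,-0.003,0]]' --dr '[[0,0,0],[0,0,0],[0,0,0],[0,0,0],[0,0,0],[0,0,0],[0,0,0],[0,0,0]]'

```text
time: 16.52
tool_pos: [0.4693, -0.1415, 0.1468]
tool_rot: [-3.139, 0.001, 1.328]
contact_force: [-0.1, -0.5, -0.0]
opening: 0.0321
grip_force: 0.0
```

```bash
python3 arc.py -.006
```

```text
p [ 0.4693 -0.1415  0.1468] F [-0.1 -0.5 -0. ] 0.0 0.03206270100505854 r 0.1052 door deg 78.2
```

Free of the post; lift, then swing clear towards the start pose.

Request:
arm_command --fingers '[0.3,0.3,0.3,0.3,0.3,0.3,0.3]' --travel '[[0,0,-0.02],[0,0,-0.05],[0,0,-0.09],[0,0,-0.13],[0,0,-0.15],[0,0,-0.15],[0,0,-0.15]]' --dr '[[0,0,0],[0,0,0],[0,0,0],[0,0,0],[0,0,0],[0,0,0],[0,0,0]]'

```text
time: 17.1
tool_pos: [0.47, -0.1414, 0.2976]
tool_rot: [-3.141, 0.002, 1.328]
contact_force: [-0.3, -0.4, -0.5]
opening: 0.0317
grip_force: 0.0
```

```bash
python3 - <<'E'
from h import *
chain(([.32,-.25,.30],down(76)))
E
```

```text
travel [-0.1414, -0.1195, -0.002] dr [-0.0, 0.1, 0.1] rows 4.4
```

Request:
arm_command --fingers '[0.3,0.3,0.3,0.3,0.3,0.3,0.3]' --travel '[[-0.1414,-0.1195,-0.01],[-0.1414,-0.1195,-0.01],[-0.1414,-0.1195,-0.01],[-0.1414,-0.1195,-0.01],[-0.1414,-0.1195,-0.01],[-0.1414,-0.1195,-0.01],[-0.1414,-0.1195,-0.01]]' --dr '[[0,0,0],[0,0,0],[0,0,0],[0,0,0],[0,0,0],[0,0,0],[0,0,0]]'

```text
time: 17.68
tool_pos: [0.3187, -0.2499, 0.306]
tool_rot: [-3.136, -0.0, 1.326]
contact_force: [-0.6, -0.0, 0.8]
opening: 0.0322
grip_force: 0.0
```

```bash
python3 look.py top t6 0 512 0 384;python3 look.py scene s6 170 400 110 282; python3 - <<'E'
from h import *
c=np.load("pics/t6.npz");W=cloud(c);z=W[...,2]
# first leaf top edge direction
m=((abs(z-.184)<.006)&(W[...,0]<.575)&(W[...,0]>.4)&(W[...,1]>-.16)&(W[...,1]<.06)&(c["color"].min(-1)>110)).astype(np.uint8)
k,l,s,_=cv2.connectedComponentsWithStats(m)
for i in range(1,k):
    if s[i,4]>20: q=W[l==i];a=line(q[:,:2]);print(s[i,4],a[0].round(3),(np.degrees(np.arctan2(a[1][1],a[1][0]))%180).round(1),a[2].round(4))
E
```

```text
223 [ 0.513 -0.094] 165.6 [0.0035 0.0343]
237 [ 0.509 -0.046] 22.6 [0.0037 0.0341]
```

View pics/t6.png

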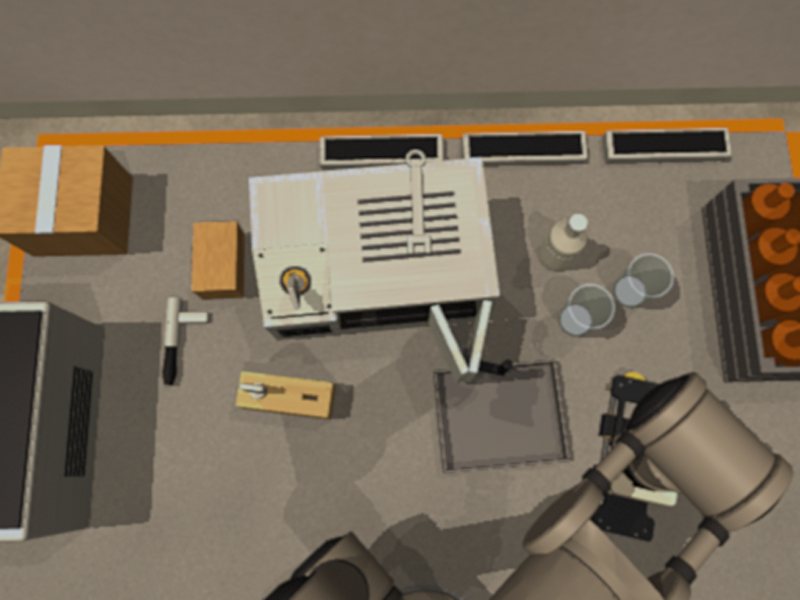

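View pics/s6.png

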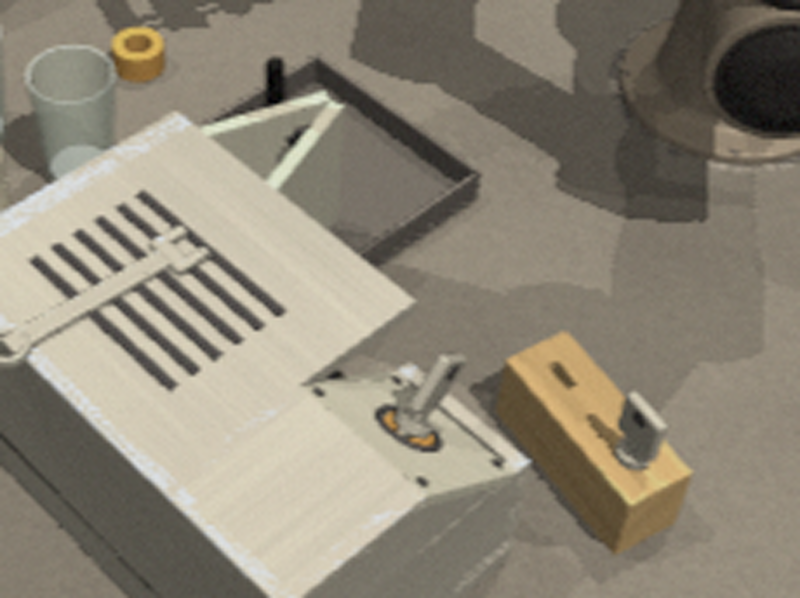

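The first leaf measures 71.5°, which is the 1.25 rad stop. The key is in the lock and turned, the other key is still in the block, and nothing else has moved.

```bash
python3 -c "
from cell import *
print(hand_in())"
```

```text
the job is handed in; nothing more can be done
None
```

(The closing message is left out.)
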